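Clamp a tile in the sloping decorating jig

ROBOT

A 6-joint arm with a two-finger parallel gripper is mounted at the origin on the work surface. World frame = base frame: x ahead of the robot, y to its left, z up, the work surface at z = 0. Lengths are in m, angles in degrees, forces in N, time in s.
With the tool pointing down it reaches from about 0.325 to 0.925 m from the base axis. Payload 3.1 kg.
Tool frame: the origin (TCP) lies at the very end of the fingers, on their centre line; the grasp point (between the pads) lies 19 mm behind it (bot.grasp_offset is the distance from the TCP to the grasp point, in m); z points along the fingers, y is the line along which they close (so a half turn about z gives the same grasp; the last joint's range is limited). The gripper opens to 85 mm and grips with 20 to 120 N. Pads are 22 mm wide; open, the fingers measure 114 mm over their backs; the gripper's body (76 mm by 85 mm) begins 54 mm behind the grasp point. The pads swing forward as they close: fully open they stand 13 mm farther back than shut.
Start: joints at [70.577, 12.427, 92.441, -0, 75.132, -6.429], TCP at [0.141, 0.609, 0.192] pointing down, gripper open.
Joint ranges: [-157.48, 157.48], [-44.54, 120.13], [17.64, 146.25], [-64.5, 244.5], [7.68, 150.69], [-147.95, 147.95]. Speed limits (degrees/s): [159.86, 159.86, 180, 180, 180, 180].

INTERFACE

Orientations are given as a 3x3 rotation matrix whose columns are the frame's x, y, z axes.
In Python, from plant import bot, grab_frame, order, outline_of gives the robot as it stands. Calls block until the motion is done:
- bot.move_pose(position, orientation): joint-space move of the TCP to a pose.
- bot.move_straight(position, attitude=None, max_speed=0.15, until_force=None): straight line of the TCP; attitude=None keeps the orientation; max_speed is the mean speed in m/s. With until_force (N) it stops when the force on the tool has changed by that much, and returns True; else False.
- bot.move_j(angles): joint-space move.
- bot.open_jaws() and bot.gripper_close(newtons=None): open the fingers fully, or close them until they stop; newtons is the grip in N (None keeps the last).
- bot.dwell(seconds).
- bot.ik(position, orientation): joint angles nearest the present ones, or None.
- bot.sense(): the state.
- grab_frame(name): name is "scene" or "side" or "wrist"; returns a dict with "image" (480x640x3 uint8, red, green, blue), "z_map" (480x640 float32, m along the optical axis (not along the pixel's ray), 0 where there is no reading), "fx", "fy", "cx", "cy" (pixels), "k1" (the pictures are not rectified: a ray, as slopes to the right and down, at radius r is drawn at 1 + k1 r^2 times it, then the intrinsics apply), "xyz" and "orientation" of the camera in the world. Camera axes: x right, y up, looking along -z (the intrinsics and any distortion apply to the point x, -y, -z); pixel columns grow to the right and rows downward; lengths in m; the calibration is good to about 2 mm. A picture is of the moment at which its call begins.
A pose or a line that the arm cannot do raises bot.IKError and nothing moves.
- order.close_job(): hands the job in; it is judged then, once.
Trained networks look in a picture, given as the dict that the camera call returned (one of the last four; its "shot" number tells which), for a name from the list of things; names that differ only in an ending like _2 or _b are one class to them, and where a whole thing is asked for, a point or a joint stands for the part that bears it (a point fixed in the world has none). Each returns a list of dicts, best first, with "p" (0 to 1); they miss things now and then, are a little off and sometimes report something else, mostly with a low value. They report only what shows in the picture. A call takes as long as a camera call. They do not tell look-alikes from the thing itself.
- outline_of(picture, target): "region" (480x640 bool, what is visible of it) and "rect" ([centre column, centre row, width, height] in pixels, round what is visible of it).
The state is a dict: "t": time; "qpos": joint angles; "qvel": joint speeds; "tau": joint torques, N m; "eef_pos": TCP position; "orientation": TCP orientation; "wrist_force": force on the tool from outside, world axes, zero at the start; "ft_torque": the same for the moment, N m; "finger_gap": finger opening in m; "gripper_force": force on a finger pad.
Only numpy, scipy, OpenCV 4.12 (cv2) and the standard library are available. Lean on these libraries where they do the work, as an engineer would, in place of code of your own. Each camera call takes 0.05 s, during which the arm holds its last target. There are 200 camera calls.

TASK

Take the terracotta tile from the ware board and lay it gently, without letting it drop, flat on the sloping bed of the jig: lengthwise up the slope, centred between the blue lines and snug against the wooden ledge at the bottom. Let go of it, then push the red handle of the toggle clamp over, past its dead point to its stop, so that the pad holds the tile down. Leave everything else where it stands.

Things in the scene. Friction and masses are not known exactly. Their poses are not given: they have to be found in the camera images.
- terracotta_tile: terracotta-coloured tile 120 (x) x 60 (y) x 18 mm (z), leaf pattern on top, 0.17 to 0.34 kg; origin at the centre of its underside. It lies top up across two battens (18 mm high, 66 mm clear between) on the ware board, with room under its middle and 50 mm or more beside each long side. Either end may point up the slope
- ware_board: fixed wooden board 320 (x) x 170 (y) x 18 mm, with two battens along its x at y = -40 and +40 mm whose tops are 36 mm above the table; origin under its centre. The two tiles lie at its x = -70 and +70 mm, in either order, their long sides roughly along its y
- tile_seat (a point): where the centre of the tile's underside belongs on the jig's bed. x up the slope (30 degrees), y across, z out of the bed. Bed 130 mm wide, x = -85 to 155 mm. Ledge's upper face at x = -60 mm, 9 mm high, 90 mm wide; blue lines at y = -34, 34 mm. Clamp foot at x = 87 to 153 mm; its open arm and pad stay beyond x = 65 mm. Both sides of the tile are free
- handle_pivot (a point): the axis of the clamp handle, 134 mm up the slope from tile_seat and 28 mm above the bed; same axes as tile_seat, the handle turns about y
- clamp_handle (a joint): rad. 0 = open, 90 degrees above the bed; grows as the handle goes over to the slope's upper end and down; dead point 1.35, stop 1.50 (4 degrees above the bed). The linked arm comes down with it and, beyond about 0.5, its weight carries it on to the tile. Near the dead point the sprung pad resists (2 to 6 N at the grip); let go there it springs back some; past it it snaps to the stop and locks. Starts at 0 to 0.2
- handle_grip (a point): point on the centre line of the red handle, 105 mm from handle_pivot; its x axis points along the handle to the free end, its z axis out of the face to push, on the clamp arm's side. The red grip is 28 mm wide, 16 mm thick and runs from 72 to 140 mm from the pivot
- clamp_pad: black rubber pad, 22 mm diameter, 12 mm thick, sprung, at the end of the holding arm; origin at the centre of the pressing face. Closed, it presses on the tile's top at 42 mm up the slope from tile_seat
- white_tile: white glazed tile of the same size as the terracotta one, on the other place of the ware board; must stay
- glaze_jar: jar with red label and black lid, 64 mm diameter, 85 mm tall, stands beyond the jig; origin under its centre; must stay
- stain_bottle: amber glass bottle, 60 mm diameter, 110 mm tall, stands beyond the jig, by its upper end; origin under its centre; must stay
- bowl: white bowl, 100 mm rim diameter, 50 mm tall; origin under its centre; must stay
- brush_pot: red tin, 72 mm diameter, 100 mm tall, with brushes up to 180 mm, at the right of the ware board; origin under its centre; must stay
- carving_tool: wooden carving tool 165 mm long, lying beside the jig on the robot's side; origin under its handle; must stay
- sponge_block: yellow sponge block 90 x 60 x 35 mm, at the left near the robot; origin under its centre; must stay
Things that resemble listed ones, but are neither listed nor needed, are in the scene too. There is more than one size of the terracotta_tile; the one meant has the size given above.

How it is judged:
By the outcome, as a careful person would: the job done as asked, in the order asked, and still so for the second after the job is handed in, with the robot touching nothing.
It also fails if it takes over 59 s, if anything falls off the work surface, if the arm or the gripper's body presses on something with over 40 N, if the wrist force passes 120 N, or if a joint passes its speed limit or range.

## Working session

There is one attempt and no reset: what is moved stays moved. The work goes in short steps, each a Python script; the robot and the scene stay as the last script left them, time stands still between calls to the robot, and variables do not carry over. Pictures are saved under pics/ and viewed, at most 13 in all, crops included, and the job is handed in when it is done.

```bash
ls; mkdir -p pics
cat > h.py <<'E'
import numpy as np, cv2
from plant import bot, grab_frame, order, outline_of
def save(f,n,crop=None,s=1):
    im=cv2.cvtColor(f["image"],cv2.COLOR_RGB2BGR)
    if crop: a,b,c,d=crop; im=im[b:d,a:c]
    cv2.imwrite("pics/"+n,cv2.resize(im,None,fx=s,fy=s,interpolation=cv2.INTER_CUBIC))
def cloud(f):
    v,u=np.mgrid[0:480,0:640].astype(float)
    K=np.array([[f["fx"],0,f["cx"]],[0,f["fy"],f["cy"]],[0,0,1]])
    p=cv2.undistortPoints(np.stack([u.ravel(),v.ravel()],1)[:,None],K,np.array([f["k1"],0,0,0,0.]))[:,0].reshape(480,640,2)
    z=f["z_map"]; c=np.stack([p[...,0]*z,-p[...,1]*z,-z],-1)
    w=c@np.array(f["orientation"]).T+np.array(f["xyz"]); w[z<=0]=np.nan
    return w
E
python3 - <<'E'
from h import *
for n in("scene","side"):
    f=grab_frame(n); save(f,n+".png"); np.savez(n,**{k:v for k,v in f.items()})
    print(n,f["xyz"],np.round(f["orientation"],3).tolist(),f["k1"],f["fx"])
    w=cloud(f)
    for t in("terracotta_tile","white_tile","clamp_handle","ware_board","clamp_pad","carving_tool"):
        for o in outline_of(f,t)[:4]:
            print(t,round(o["p"],2),np.round(o["rect"]),np.round(np.nanmedian(w[o["region"]],0),3),o["region"].sum())
E
```

```text
pics
scene [ 1.1986839  -0.80738212  1.08961099] [[0.725, -0.459, 0.514], [0.689, 0.501, -0.524], [-0.017, 0.733, 0.68]] -0.1852229346638243 590.9007421582616
terracotta_tile 0.61 [292. 231.  69.  46.] [ 0.35  -0.036  0.025] 1785
terracotta_tile 0.58 [160. 272.  43.  58.] [ 0.218 -0.375  0.026] 2015
terracotta_tile 0.57 [289. 340.  55.  48.] [ 0.612 -0.307  0.054] 1475
white_tile 0.72 [240. 314.  59.  50.] [ 0.481 -0.333  0.054] 1313
white_tile 0.72 [400. 208.  84. 125.] [0.566 0.14  0.081] 4846
clamp_handle 0.71 [411. 168.  14.  38.] [0.557 0.166 0.245] 300
clamp_handle 0.36 [268. 339. 152. 117.] [ 0.568 -0.338  0.019] 6294
ware_board 0.59 [267. 340. 152. 118.] [ 0.569 -0.338  0.019] 6079
ware_board 0.39 [451. 255.  27.  36.] [0.725 0.136 0.059] 830
carving_tool 0.52 [366. 221.  27.  37.] [0.462 0.125 0.012] 192
side [0.20908403 0.56289324 0.97645527] [[-0.921, 0.31, -0.238], [-0.39, -0.702, 0.596], [0.018, 0.642, 0.767]] -0.03341898404844448 454.92827913933246
terracotta_tile 0.66 [354. 310.  78.  58.] [ 0.335 -0.019  0.025] 2512
terracotta_tile 0.6 [301. 201.  30.  30.] [ 0.602 -0.29   0.053] 696
terracotta_tile 0.58 [441. 234.  58.  53.] [ 0.201 -0.353  0.025] 1650
white_tile 0.86 [347. 211.  30.  37.] [ 0.47  -0.318  0.053] 754
clamp_handle 0.94 [223. 302.  13.  58.] [0.55  0.182 0.242] 586
ware_board 0.71 [324. 214. 120.  62.] [ 0.53  -0.277  0.018] 3452
ware_board 0.32 [346. 209.  31.  37.] [ 0.471 -0.316  0.053] 714
clamp_pad 0.33 [207. 240.  35.  31.] [ 0.778 -0.072  0.028] 891
carving_tool 0.71 [281. 356.  14.  71.] [0.453 0.141 0.011] 404
```

View pics/scene.png

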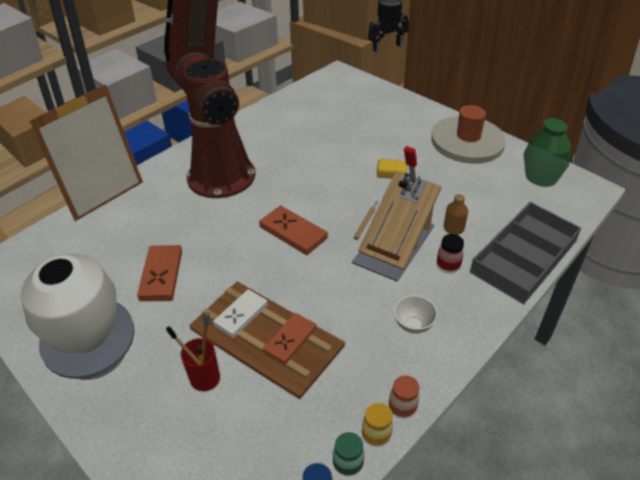

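View pics/side.png

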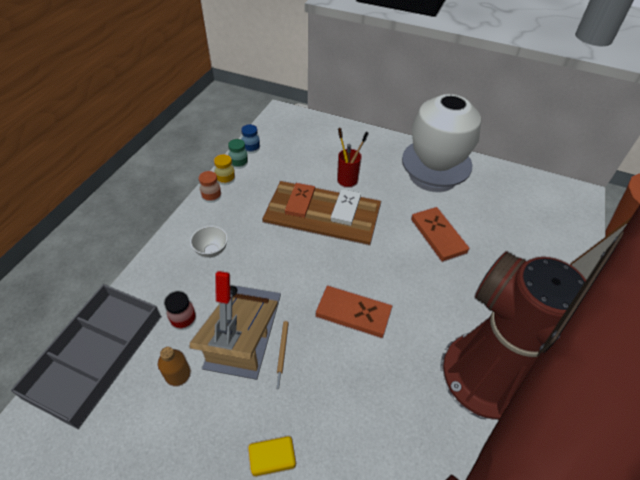

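Run:
```python
from h import *
R=np.array(bot.sense()["orientation"]); print(R.round(3).tolist())
D=np.array([[0,1,0],[1,0,0],[0,0,-1.]])
p=np.array(bot.sense()["eef_pos"]); bot.move_straight(p+[0,0,.25],max_speed=.3)
def best(pos):
    c=[]
    for a in np.radians(np.arange(-180,180,30)):
        Q=np.array([[np.cos(a),np.sin(a),0],[np.sin(a),-np.cos(a),0],[0,0,-1.]])
        q=bot.ik(pos,Q)
        if q is not None: c.append((np.abs(np.array(q)-bot.sense()["qpos"]).max(),np.degrees(a),q))
    return min(c,key=lambda k:k[0])
for n,pos in(("wj",[.47,.12,.48]),("wb",[.50,-.30,.42])):
    b=best(pos);print(b[:2]);bot.move_j(b[2]); bot.dwell(.2)
    f=grab_frame("wrist"); save(f,n+".png"); np.savez(n,**f); print(f["xyz"],np.round(f["orientation"],3).tolist(),f["k1"],f["fx"],bot.sense()["eef_pos"],bot.sense()["t"])
    w=cloud(f)
    for t in("terracotta_tile","white_tile","clamp_handle","ware_board","clamp_pad","carving_tool"):
        for o in outline_of(f,t)[:4]:
            print(t,round(o["p"],2),np.round(o["rect"]),np.round(np.nanmedian(w[o["region"]],0),3),o["region"].sum())
```

```text
[[-0.974, 0.225, 0.0], [0.225, 0.974, 0.0], [-0.0, 0.0, -1.0]]
(np.float64(64.55329325944003), np.float64(59.99999999999999))
[0.51105351 0.19058087 0.66321983] [[0.867, 0.473, 0.159], [-0.499, 0.822, 0.275], [-0.001, -0.317, 0.948]] -0.06626247516202151 391.2473409509034 [0.46993882 0.1205104  0.47995177] 4.05
terracotta_tile 0.89 [326. 419.  94.  46.] [ 0.207 -0.349  0.027] 2712
terracotta_tile 0.7 [296. 264. 108.  85.] [ 0.343 -0.023  0.027] 4591
terracotta_tile 0.62 [497. 323.  59.  60.] [ 0.606 -0.291  0.055] 1948
white_tile 0.63 [425. 368.  37.  50.] [ 0.456 -0.295  0.055] 648
white_tile 0.47 [186.  58.  60.  69.] [0.376 0.353 0.036] 2704
clamp_handle 0.8 [363. 100.  57.  49.] [0.553 0.173 0.262] 1548
ware_board 0.57 [460. 330. 180. 144.] [ 0.57  -0.268  0.02 ] 6847
clamp_pad 0.39 [496. 321.  60.  62.] [ 0.606 -0.29   0.055] 1952
carving_tool 0.97 [303. 149.  82.  68.] [0.457 0.135 0.014] 683
(np.float64(43.890086371055375), np.float64(0.0))
[ 0.58238556 -0.29951623  0.60390547] [[0.002, 0.948, 0.317], [-1.0, 0.002, 0.001], [0.0, -0.317, 0.948]] -0.06626247516202151 391.2473409509034 [ 0.50044962 -0.299106    0.42043242] 6.1667
terracotta_tile 0.93 [319.  87.  98.  60.] [ 0.608 -0.301  0.056] 4326
terracotta_tile 0.83 [356. 333. 109.  95.] [ 0.212 -0.368  0.027] 5044
terracotta_tile 0.8 [152. 261.  73. 105.] [ 0.348 -0.033  0.027] 5889
white_tile 0.95 [339. 184.  90.  52.] [ 0.477 -0.329  0.056] 3528
ware_board 0.87 [324. 125. 147. 237.] [ 0.555 -0.316  0.02 ] 18396
ware_board 0.44 [318.  86.  95.  64.] [ 0.609 -0.301  0.056] 4336
carving_tool 0.86 [ 44. 191.  89.  40.] [0.459 0.128 0.014] 690
```

Run:
```python
from h import *
L=lambda n:{k:v for k,v in np.load(n+".npz",allow_pickle=True).items()}
boxes={"scene":(255,305,325,375),"side":(280,180,320,222),"wb":(250,40,390,130),"wj":(455,285,545,360)}
for n,(a,b,c,d) in boxes.items():
    f=L(n); f["image"]=f["image"].astype(np.uint8); w=cloud(f)
    hsv=cv2.cvtColor(f["image"],cv2.COLOR_RGB2HSV)
    m=np.zeros((480,640),bool); m[b:d,a:c]=1
    z=w[...,2]
    M=m&(z>.048)&(z<.063)
    P=w[M]; top=np.median(P[:,2]); P=P[np.abs(P[:,2]-top)<.003][:,:2]
    # largest connected
    r=cv2.minAreaRect((P*1000).astype(np.float32)); print(n,top,r,len(P))
    T=cv2.erode(((z>-.01)&(z<.012)).astype(np.uint8),np.ones((5,5)))>0
    print(" table z",np.nanmedian(z[T]))
f=L("wj"); f["image"]=f["image"].astype(np.uint8)
save(f,"wjc.png",(200,20,520,260),2.5)
f=L("wb"); f["image"]=f["image"].astype(np.uint8)
save(f,"wbc.png",(230,0,430,260),2.3)
```

```text
scene 0.053766473603781395 ((565.4918212890625, -308.4481201171875), (148.5388946533203, 122.74186706542969), 8.64544677734375) 1076
 table z 0.00015850956316298959
side 0.05291623404727114 ((605.0554809570312, -298.97454833984375), (60.68728256225586, 123.28834533691406), 9.098287582397461) 541
 table z -0.00018194173348656806
wb 0.05555670059900192 ((607.6046752929688, -300.548828125), (60.51903533935547, 120.85383605957031), 9.258626937866211) 4294
 table z 0.0017100198095746366
wj 0.05522594323898833 ((607.2314453125, -299.403564453125), (61.28575897216797, 121.48931884765625), 9.02153491973877) 1826
 table z 0.0016176157460446872
```

View pics/wjc.png

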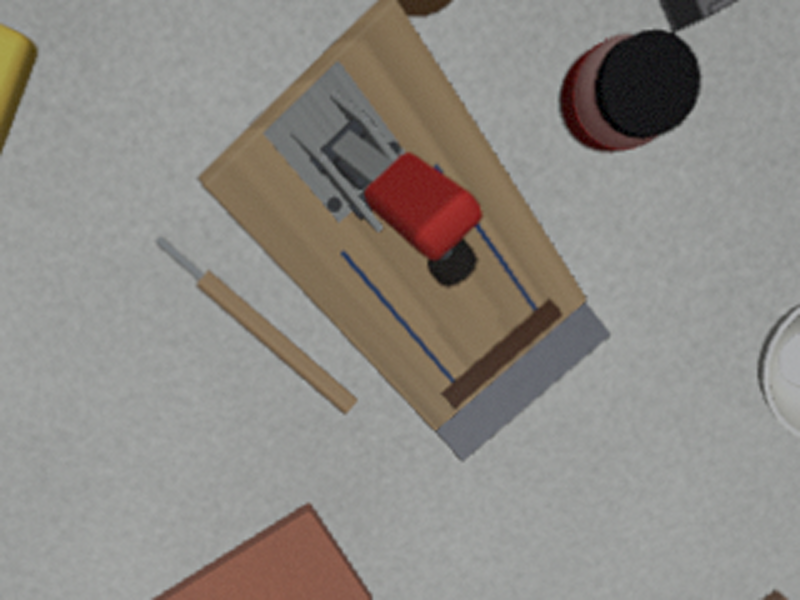

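View pics/wbc.png

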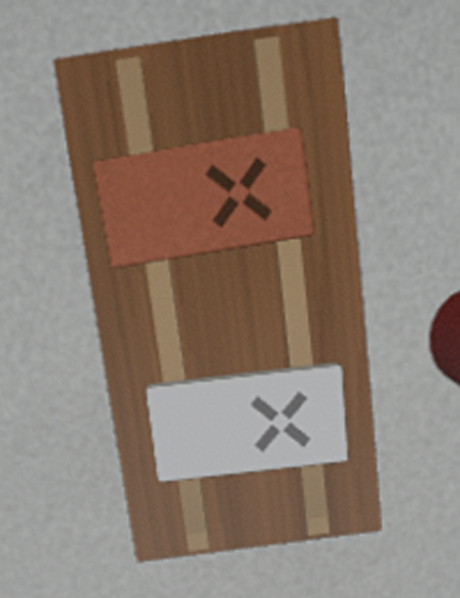

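```bash
cat > jig.py <<'E'
from h import *
def jig(f,az0=98,c0=(.565,.10)):
    f["image"]=f["image"].astype(np.uint8); w=cloud(f); hsv=cv2.cvtColor(f["image"],cv2.COLOR_RGB2HSV).astype(int)
    near=(np.hypot(w[...,0]-c0[0],w[...,1]-c0[1])<.2)&(w[...,2]>.005)&(w[...,2]<.2)
    wood=near&(hsv[...,0]>8)&(hsv[...,0]<22)&(hsv[...,1]>60)
    P=w[wood]; rng=np.random.default_rng(0); best=0
    for _ in range(800):
        a,b,c=P[rng.choice(len(P),3,False)]; n=np.cross(b-a,c-a); l=np.linalg.norm(n)
        if l<1e-6: continue
        n/=l; n*=np.sign(n[2])
        if abs(np.degrees(np.arccos(n[2]))-30)>5: continue
        k=(np.abs((P-a)@n)<.002).sum()
        if k>best: best=k;N=n;A=a
    for _ in range(5):
        I=P[np.abs((P-A)@N)<.0025]; A=I.mean(0); N=np.linalg.svd(I-A)[2][2]; N*=np.sign(N[2])
    on=near&(np.abs((w-A)@N)<.003)
    # all bed points (wood/blue), in plane coordinates
    up=np.array([0,0,1])-N*N[2]; up/=np.linalg.norm(up); y=np.cross(N,up)
    on&=cv2.morphologyEx((on&(hsv[...,1]>50)).astype(np.uint8),cv2.MORPH_OPEN,np.ones((3,3)))>0
    Q=np.stack([(w[on]-A)@up,(w[on]-A)@y],1)
    blue=near&(hsv[...,0]>100)&(hsv[...,0]<130)&(hsv[...,1]>70)&(np.abs((w-A)@N)<.006)
    B=np.stack([(w[blue]-A)@up,(w[blue]-A)@y],1)
    return dict(A=A,N=N,up=up,y=y,Q=Q,B=B,w=w,hsv=hsv,on=on)
E
python3 - <<'E'
from jig import *
for n in("scene","side","wj"):
    f={k:v for k,v in np.load(n+".npz",allow_pickle=True).items()}
    J=jig(f); A,N,up=J["A"],J["N"],J["up"]
    print(n,"tilt",np.degrees(np.arccos(N[2])).round(2),"az",np.degrees(np.arctan2(up[1],up[0])).round(2),len(J["Q"]))
    r=cv2.minAreaRect((J["Q"]*1000).astype(np.float32)); c=A+up*r[0][0]/1e3+J["y"]*r[0][1]/1e3
    print(" rect",np.round(r[1],1),round(r[2],2),"centre",c.round(4)," seat(cx-35)", (c-up*.035).round(4))
    B=J["B"]; 
    if len(B)>10:
      B=B[B[:,1].argsort()]; 
      for s in (B[B[:,1]<B[:,1].mean()],B[B[:,1]>=B[:,1].mean()]):
        if len(s)<8: continue
        l=cv2.fitLine((s*1000).astype(np.float32),cv2.DIST_HUBER,0,.01,.01).ravel()
        print(" blue",len(s),"x",s[:,0].min().round(4),s[:,0].max().round(4),"slope deg",np.degrees(np.arctan(l[1]/l[0])).round(2),"y@x=0",(l[3]-l[1]/l[0]*l[2]).round(2))
    # ledge: dark brown
    x=(J["w"]-A)@up; yy=(J["w"]-A)@J["y"]; h=(J["w"]-A)@N
    ok=(h>.006)&(h<.012)&(np.abs(yy)<.06)&(x<0)&(J["hsv"][...,2]<110)&(J["hsv"][...,1]>60)
    if ok.sum()>20: r=cv2.minAreaRect((np.stack([x[ok],yy[ok]],1)*1000).astype(np.float32)); print(" ledge",ok.sum(),r,np.percentile(x[ok],[2,98]).round(4),"h",np.median(h[ok]).round(4))
    print(" A",A.round(4))
E
```

```text
scene tilt 29.64 az 101.73 452
 rect [239.7 233.9] 88.86 centre [0.5102 0.1303 0.0812]  seat(cx-35) [0.5164 0.1005 0.0639]
 ledge 106 ((-90.76766967773438, 1.6400299072265625), (12.762063026428223, 87.72003936767578), 0.12168274074792862) [-0.0967 -0.0847] h 0.0085
 A [0.5676 0.1307 0.0748]
side tilt 30.54 az 102.27 1981
 rect [191.5 329. ] 59.46 centre [0.5322 0.1174 0.0705]  seat(cx-35) [0.5387 0.0879 0.0527]
 blue 8 x -0.0162 -0.0042 slope deg -61.59 y@x=0 -171.96
 blue 8 x -0.0302 -0.0131 slope deg -15.71 y@x=0 -147.83
 ledge 107 ((-112.94180297851562, -9.50137710571289), (17.49395179748535, 82.05999755859375), 0.7547920346260071) [-0.121  -0.1067] h 0.0088
 A [0.5466 0.1493 0.087 ]
wj tilt 29.99 az 102.53 8777
 rect [334.3 239.9] 89.89 centre [0.5323 0.1332 0.0822]  seat(cx-35) [0.5389 0.1036 0.0647]
 blue 53 x -0.1043 0.0218 slope deg -62.26 y@x=0 -153.05
 blue 75 x -0.1044 0.0219 slope deg 0.1 y@x=0 33.2
 ledge 368 ((-113.03260803222656, -0.75579833984375), (13.79176139831543, 88.8791732788086), 0.082448810338974) [-0.1189 -0.1068] h 0.0088
 A [0.5598 0.1494 0.0879]
```

```bash
cat >> jig.py <<'E'
def seat(f):
    J=jig(f); A,N,up,y=J["A"],J["N"],J["up"],J["y"]
    Q=J["Q"]; Q=Q[np.abs(Q[:,1])<.085]; r=cv2.minAreaRect((Q*1000).astype(np.float32))
    x=(J["w"]-A)@up; yy=(J["w"]-A)@y; h=(J["w"]-A)@N
    ok=(h>.006)&(h<.012)&(np.abs(yy)<.06)&(x<-.05)&(J["hsv"][...,2]<110)&(J["hsv"][...,1]>60)
    l=cv2.minAreaRect((np.stack([x[ok],yy[ok]],1)*1000).astype(np.float32))
    B=J["B"]; B=B[np.abs(B[:,1])<.05]
    bl=[np.median(s[:,1]) if len(s)>5 else np.nan for s in(B[B[:,1]<0],B[B[:,1]>0])]
    sp=lambda a,b:(A+up*a+y*b).round(4)
    print("tilt %.2f az %.2f"%(np.degrees(np.arccos(N[2])),np.degrees(np.arctan2(up[1],up[0]))))
    print(" bedrect",np.round(r[0],1),np.round(r[1],1),round(r[2],2),"seat from low end",sp(Q[:,0].min()+.085,r[0][1]/1e3),"from top",sp(Q[:,0].max()-.155,r[0][1]/1e3))
    xe=np.percentile(x[ok],97)
    print(" ledge y %.1f upper %.1f h %.1f"%(l[0][1],xe*1e3,np.median(h[ok])*1e3),"size",np.round(l[1],1),"ang",round(l[2],2),"blue",np.round(np.array(bl)*1e3,1),"seat",sp(xe+.06,l[0][1]/1e3))
    return J
E
python3 - <<'E'
from jig import *
for n in("scene","side","wj"):
    f={k:v for k,v in np.load(n+".npz",allow_pickle=True).items()}
    print(n); J=seat(f)
    w=J["w"];h=J["hsv"]; m=((h[...,0]<6)|(h[...,0]>174))&(h[...,1]>150)&(w[...,2]>.15)&(np.hypot(w[...,0]-.555,w[...,1]-.17)<.1)
    P=w[m]; print(" handle n",len(P),"min",P.min(0).round(3),"max",P.max(0).round(3),"mean",P.mean(0).round(3))
    np.save("hd_"+n,P)
    # in the jig frame of wj
print()
from plant import bot; print(bot.sense()["t"])
E
```

```text
scene
tilt 29.64 az 101.73
 bedrect [9.4 4.6] [233.4 128. ] 3.67 seat from low end [0.5667 0.1124 0.0647] from top [0.5679 0.107  0.0616]
 ledge y 1.6 upper -84.8 h 8.5 size [12.8 87.7] ang 0.12 blue [nan nan] seat [0.5704 0.1093 0.0626]
 handle n 164 min [0.546 0.146 0.227] max [0.573 0.174 0.287] mean [0.562 0.16  0.261]
side
tilt 30.54 az 102.27
 bedrect [-14.5 -11.6] [242.1 129.7] 0.45 seat from low end [0.5673 0.1089 0.0612] from top [0.5668 0.1112 0.0626]
 ledge y -9.5 upper -106.8 h 8.8 size [17.5 82.1] ang 0.75 blue [nan nan] seat [0.5645 0.1119 0.0633]
 handle n 405 min [0.539 0.136 0.199] max [0.567 0.19  0.286] mean [0.552 0.174 0.258]
wj
tilt 29.99 az 102.53
 bedrect [-11.6  -1. ] [239.9 129.3] 0.07 seat from low end [0.5696 0.1103 0.0646] from top [0.5696 0.1103 0.0646]
 ledge y -0.8 upper -107.0 h 8.8 size [13.8 88.9] ang 0.08 blue [-34.9  33.2] seat [0.5694 0.1099 0.0644]
 handle n 1135 min [0.527 0.099 0.229] max [0.572 0.189 0.607] mean [0.555 0.169 0.269]

6.4667
```

```bash
cat > geo.py <<'E'
from h import *
S=np.array([.5690,.1103,.0632]); az=np.radians(102.4); t=np.radians(30)
UP=np.array([np.cos(az)*np.cos(t),np.sin(az)*np.cos(t),np.sin(t)])
N=np.array([-np.cos(az)*np.sin(t),-np.sin(az)*np.sin(t),np.cos(t)]); Y=np.cross(N,UP)
J=lambda x,y,z:S+UP*x+Y*y+N*z
RJ=np.stack([-UP,Y,-N],1)           # tool x down the slope
TA=np.radians(99.1); L=np.array([np.cos(TA),np.sin(TA),0]); T=np.array([.6072,-.3000,.036])
RT=np.stack([-L,np.cross([0,0,-1.],-L),[0,0,-1.]],1)
E
python3 - <<'E'
from geo import *
print(np.linalg.det(RJ),np.linalg.det(RT))
for n in("scene","side","wj"):
    f={k:v for k,v in np.load(n+".npz",allow_pickle=True).items()}; w=cloud(f)
    d=w-S; q=np.stack([d@UP,d@Y,d@N],-1)
    m=(q[...,0]>30)|((q[...,0]>.03)&(q[...,0]<.20)&(np.abs(q[...,1])<.05)&(q[...,2]>.006)&(q[...,2]<.2))
    p=q[m]*1e3; c=f["image"].astype(int)[m]; red=(c[:,0]>2*c[:,1])&(c[:,0]>60)
    print(n)
    for lo in range(0,200,20):
        for nm,k in(("red",red),("oth",~red)):
            s=p[k&(p[:,2]>=lo)&(p[:,2]<lo+20)]
            if len(s)>3: print("  z",lo,nm,len(s),"x",np.percentile(s[:,0],[2,98]).round(),"y",np.percentile(s[:,1],[2,98]).round())
for n,p,R in(("pre",T+[0,0,.12],RT),("pick",T,RT),("lift",T+[0,0,.2],RT),("jhi",J(0,0,.15),RJ),("jlo",J(-2e-3,0,0),RJ),("back",J(0,0,.2),RJ),("p1",J(.09,0,.12),RJ),("p1e",J(.19,0,.12),RJ),("p2",J(.234,0,.11),RJ),("p2e",J(.236,0,.042),RJ)):
    q=bot.ik(p,R); print(n,np.round(p,3),None if q is None else np.round(q))
E
```

```text
1.0 1.0
scene
  z 0 oth 112 x [ 40. 146.] y [-44.  40.]
  z 20 oth 95 x [ 93. 140.] y [-16.  14.]
  z 40 oth 104 x [ 93. 142.] y [-15.  14.]
  z 60 oth 38 x [ 99. 142.] y [-7.  7.]
  z 80 oth 72 x [ 81. 142.] y [-11.   7.]
  z 100 red 16 x [133. 139.] y [-12.   5.]
  z 100 oth 79 x [ 81. 142.] y [-14.  12.]
  z 120 red 47 x [135. 148.] y [-14.   8.]
  z 120 oth 9 x [136. 153.] y [-16.  11.]
  z 140 red 50 x [138. 158.] y [-14.   6.]
  z 140 oth 11 x [139. 156.] y [-15.  11.]
  z 160 red 59 x [141. 156.] y [-14.   8.]
  z 160 oth 12 x [142. 157.] y [-16.  13.]
side
  z 0 oth 98 x [ 92. 147.] y [-15.  23.]
  z 20 oth 175 x [ 98. 145.] y [-13.  17.]
  z 40 oth 171 x [ 97. 144.] y [-14.  16.]
  z 60 oth 96 x [109. 146.] y [-4.  8.]
  z 80 oth 114 x [ 86. 148.] y [-6. 11.]
  z 100 red 105 x [146. 155.] y [-10.  14.]
  z 100 oth 50 x [ 85. 153.] y [-13.  14.]
  z 120 red 121 x [149. 158.] y [-10.  15.]
  z 120 oth 9 x [153. 156.] y [-12. -11.]
  z 140 red 122 x [154. 161.] y [-9. 14.]
  z 140 oth 17 x [150. 159.] y [-12.  15.]
  z 160 red 62 x [149. 161.] y [-9. 13.]
  z 160 oth 13 x [146.
[... 342 characters left out ...]
51. 157.] y [-12.  13.]
  z 120 oth 9 x [146. 149.] y [-10.  14.]
  z 140 red 279 x [153. 160.] y [-12.  14.]
  z 140 oth 7 x [146. 157.] y [-14.  14.]
  z 160 red 462 x [147. 160.] y [-12.  13.]
  z 160 oth 21 x [145. 157.] y [-14.  14.]
pre [ 0.607 -0.3    0.156] [-32.  20.  87.  -0.  73. 139.]
pick [ 0.607 -0.3    0.036] [-32.  28.  91.  -0.  62. 139.]
lift [ 0.607 -0.3    0.236] [-32.  17.  82.  -0.  81. 139.]
jhi [0.585 0.037 0.193] [-18.  16.  93.  26.  88. 144.]
jlo [0.569 0.109 0.062] [-12.  22. 101.  28.  73. 143.]
back [0.59  0.013 0.236] [-20.  15.  89.  25.  92. 145.]
p1 [0.565 0.128 0.212] None
p1e [0.547 0.212 0.262] None
p2 [0.537 0.255 0.275] None
p2e [0.53  0.289 0.218] None
```

```bash
cat >> geo.py <<'E'
RU=np.stack([UP,-Y,-N],1)
E
python3 - <<'E'
from geo import *
for n,p,R in(("p0",J(.118,0,.25),RU),("p1",J(.118,0,.128),RU),("p1e",J(.186,0,.098),RU),("p2",J(.234,0,.13),RU),("p2e",J(.236,0,.042),RU),("jlo",J(0,0,0),RU)):
    q=bot.ik(p,R); print(n,np.round(p,3),None if q is None else np.round(q))
bot.move_pose(T+[0,0,.12],RT)
bot.move_straight(T+[0,0,.001],max_speed=.12)
s=bot.sense(); print(s["eef_pos"],s["wrist_force"])
bot.gripper_close(60); s=bot.sense(); print(s["finger_gap"],s["gripper_force"],s["eef_pos"])
bot.move_straight(T+[0,0,.04],max_speed=.08); bot.move_straight(T+[0,0,.22],max_speed=.25)
s=bot.sense(); print(s["finger_gap"],s["wrist_force"],s["ft_torque"],s["t"])
f=grab_frame("side"); np.savez("side2",**f); save(f,"side2.png",(200,80,420,240),3)
f=grab_frame("wrist"); np.savez("wlift",**f)
E
```

```text
p0 [0.574 0.088 0.339] [-14.   8.  87.  27.  99. -25.]
p1 [0.561 0.148 0.233] [ -9.   9.  96.  28.  86. -26.]
p1e [0.545 0.22  0.241] [ -2.   7.  98.  29.  84. -20.]
p2 [0.539 0.245 0.293] [  1.   5.  95.  29.  87. -15.]
p2e [0.53  0.289 0.218] [  5.   8. 100.  30.  78. -15.]
jlo [0.569 0.11  0.063] [-12.  22. 101.  28.  73. -37.]
[ 0.60817    -0.30061512  0.03827648] [ 0.52959046 -0.51455379  1.18248859]
0.00011989136896317797 0.0 [ 0.60714358 -0.29997621  0.03691981]
-4.752963793017554e-05 [ 1.25700631 -0.01112519  0.06467083] [-0.02288726 -0.0319899   0.01959688] 11.2333
```

View pics/side2.png

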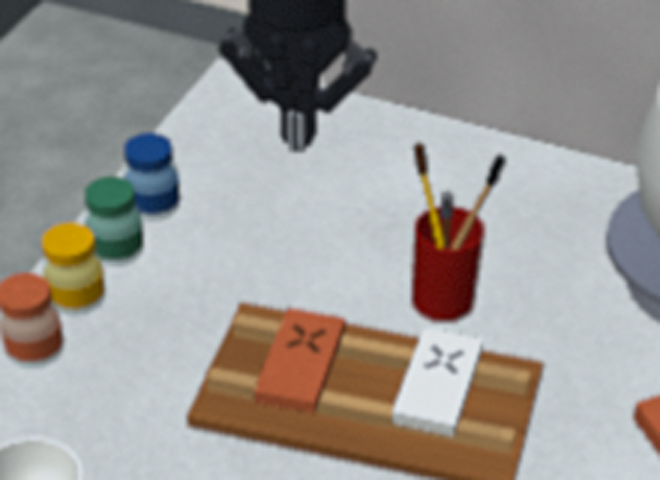

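Run:
```python
from geo import *
f=dict(np.load("wlift.npz",allow_pickle=True)); 
bot.open_jaws()
def tile(f,c=(.607,-.300)):
    w=cloud(f); m=(np.hypot(w[...,0]-c[0],w[...,1]-c[1])<.085)&(w[...,2]>.048)&(w[...,2]<.063)
    hsv=cv2.cvtColor(f["image"].astype(np.uint8),cv2.COLOR_RGB2HSV); m&=(hsv[...,1]>80)
    P=w[m]; t=np.median(P[:,2]); P=P[abs(P[:,2]-t)<.003]; return t,cv2.minAreaRect((P[:,:2]*1e3).astype(np.float32)),len(P)
for n in("wb","wlift","side","side2"): print(n,tile(dict(np.load(n+".npz",allow_pickle=True))))
s=bot.sense(); print(s["finger_gap"],s["t"])
```

```text
wb (np.float64(0.05555670059900192), ((607.6046752929688, -300.548828125), (60.51903533935547, 120.85383605957031), 9.258626937866211), 4294)
wlift (np.float64(0.055584705181458915), ((607.7754516601562, -300.747314453125), (60.166744232177734, 120.18742370605469), 9.039335250854492), 7225)
side (np.float64(0.05292557522696617), ((605.0554809570312, -298.97454833984375), (60.68728256225586, 123.28834533691406), 9.098287582397461), 541)
side2 (np.float64(0.0531661674803533), ((604.872314453125, -297.99859619140625), (60.659523010253906, 122.08504486083984), 8.61548137664795), 537)
0.08567198484098919 12.1167
```

Run:
```python
from geo import *
T=T+[.0002,-.0003,0]
bot.move_straight(T+[0,0,.03],max_speed=.25)
print(bot.move_straight(T+[0,0,-.009],max_speed=.06,until_force=8))
s=bot.sense(); print(s["eef_pos"],s["wrist_force"])
bot.gripper_close(60); s=bot.sense(); print(s["finger_gap"],s["gripper_force"],s["eef_pos"])
if s["finger_gap"]>.05:
    bot.move_straight(T+[0,0,.03],max_speed=.08); bot.move_straight(T+[0,0,.2],max_speed=.25)
    bot.dwell(.2); s=bot.sense(); print(s["finger_gap"],s["wrist_force"],s["ft_torque"],s["t"])
    f=grab_frame("wrist"); np.savez("wl2",**f); f=grab_frame("side"); save(f,"side3.png",(200,50,420,240),3)
```

```text
False
[ 0.60754386 -0.30037993  0.02700813] [ 0.00176191 -1.02418917  1.55696972]
-0.0001419988276022444 0.0 [ 0.60738346 -0.30030151  0.02698195]
```

Run:
```python
from geo import *
s=bot.sense(); print(s["finger_gap"],s["gripper_force"],s["wrist_force"],s["ft_torque"])
f=grab_frame("side"); save(f,"s4.png",(240,140,400,250),2.4)
g=grab_frame("scene"); save(g,"c4.png",(190,270,350,400),2.4)
a=cv2.imread("pics/s4.png");b=cv2.imread("pics/c4.png"); h=max(a.shape[0],b.shape[0])
P=lambda i:cv2.copyMakeBorder(i,0,h-i.shape[0],0,0,cv2.BORDER_CONSTANT); cv2.imwrite("pics/both4.png",np.hstack([P(a),P(b)]))
```

```text
-0.0001419988276022444 0.0 [-0.25622083  0.70967278 -0.7221861 ] [-0.00844032 -0.03784369 -0.01488484]
```

View pics/both4.png

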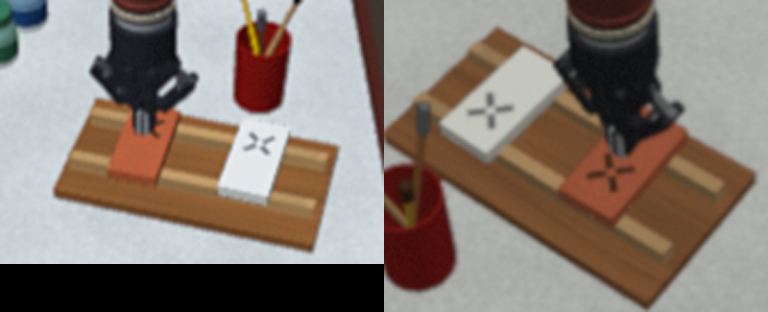

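Run:
```python
from geo import *
print(bot.sense()["eef_pos"],bot.grasp_offset)
for n in("side","scene","wrist"):
    f=grab_frame(n); w=cloud(f); v=f["image"].max(-1)
    m=(np.hypot(w[...,0]-.607,w[...,1]+.30)<.09)&(w[...,2]>.06)&(w[...,2]<.2); r,c=np.nonzero(m)
    P=w[m]; i=P[:,2].argsort()[:12]
    print(n,m.sum(),np.c_[P[i].round(3),c[i],r[i]][::3].tolist())
    for lo in np.arange(.06,.2,.02):
        s=P[(P[:,2]>=lo)&(P[:,2]<lo+.02)]
        if len(s): print("  %.2f"%lo,len(s),np.median(s,0).round(3),np.ptp(s,0).round(3))
```

```text
[ 0.60740161 -0.30030565  0.02698356] 0.0187
side 842 [[0.604, -0.29, 0.068, 299.0, 196.0], [0.609, -0.288, 0.072, 297.0, 195.0], [0.598, -0.29, 0.074, 301.0, 195.0], [0.613, -0.291, 0.075, 296.0, 193.0]]
  0.06 24 [ 0.6   -0.29   0.075] [0.025 0.025 0.012]
  0.08 53 [ 0.602 -0.291  0.09 ] [0.028 0.025 0.019]
  0.10 101 [ 0.607 -0.291  0.114] [0.072 0.026 0.019]
  0.12 164 [ 0.609 -0.291  0.129] [0.101 0.035 0.02 ]
  0.14 229 [ 0.602 -0.289  0.152] [0.122 0.045 0.019]
  0.16 209 [ 0.594 -0.29   0.168] [0.118 0.041 0.02 ]
  0.18 62 [ 0.576 -0.285  0.195] [0.078 0.05  0.02 ]
scene 989 [[0.615, -0.359, 0.06, 272.0, 352.0], [0.61, -0.308, 0.065, 288.0, 335.0], [0.605, -0.311, 0.072, 285.0, 333.0], [0.61, -0.309, 0.073, 287.0, 333.0]]
  0.06 28 [ 0.613 -0.309  0.075] [0.037 0.065 0.02 ]
  0.08 62 [ 0.614 -0.309  0.088] [0.027 0.018 0.02 ]
  0.10 114 [ 0.618 -0.311  0.115] [0.066 0.033 0.02 ]
  0.12 196 [ 0.615 -0.313  0.131] [0.096 0.035 0.02 ]
  0.14 287 [ 0.625 -0.311  0.153] [0.122 0.045 0.02 ]
  0.16 211 [ 0.64  -0.306  0.168] [0.12  0.042 0.019]
  0.18 91 [ 0.643 -0.304  0.194] [0.053 0.056 0.02 ]
wrist 54725 [[0.615, -0.31, 0.07, 304.0, 294.0], [0.605, -0.312, 0.07, 329.0, 294.0], [0.607, -0.312, 0.071, 324.0, 294.0], [0.603, -0.312, 0.071, 333.0, 294.0]]
  0.06 579 [ 0.61  -0.311  0.077] [0.027 0.008 0.01 ]
  0.08 2188 [ 0.609 -0.31   0.091] [0.027 0.008 0.02 ]
  0.10 5974 [ 0.608 -0.311  0.115] [0.072 0.032 0.02 ]
  0.12 20159 [ 0.607 -0.308  0.13 ] [0.101 0.037 0.02 ]
  0.14 25757 [ 0.609 -0.316  0.149] [0.123 0.035 0.02 ]
  0.16 68 [ 0.6   -0.322  0.16 ] [0.036 0.006 0.001]
```

Run:
```python
from geo import *
T=T+[.0002,-.0003,0]
p=np.array(bot.sense()["eef_pos"])
r=bot.move_straight(p-[0,0,.020],max_speed=.012,until_force=3)
s=bot.sense(); D=.054-s["eef_pos"][2]; print(r,s["eef_pos"],s["wrist_force"],"D",D)
bot.move_straight(np.array(s["eef_pos"])+[0,0,.05],max_speed=.2); bot.open_jaws()
if r and .035<D<.047:
    zc=.029-D
    print(bot.move_straight(T*[1,1,0]+[0,0,zc],max_speed=.06,until_force=8))
    bot.gripper_close(60); s=bot.sense(); print(s["finger_gap"],s["gripper_force"],s["eef_pos"],s["wrist_force"])
    if s["finger_gap"]>.05:
        bot.move_straight(T*[1,1,0]+[0,0,zc+.04],max_speed=.08); bot.move_straight(T*[1,1,0]+[0,0,zc+.22],max_speed=.25)
        bot.dwell(.2); s=bot.sense(); print(s["finger_gap"],s["wrist_force"],s["ft_torque"],s["t"])
        for n in("side","scene"):
            f=grab_frame(n); np.savez(n+"5",**f)
```

```text
True [ 0.60740882 -0.30027279  0.0150289 ] [-0.18360196  0.15252898  4.37138274] D 0.038971102887619895
False
0.05891393060832553 67.8167474269867 [ 0.60804496 -0.30072153 -0.00909468] [-0.48494198 -0.02865228  2.44387227]
0.058535065942883734 [-0.64074846 -0.45685921 -3.30065815] [ 0.00067828 -0.07408844  0.01023307] 20.525
```

Run:
```python
from geo import *
s=bot.sense(); e=np.array(s["eef_pos"]); print(e)
ims=[]
for n in("side5","scene5"):
    f=dict(np.load(n+".npz",allow_pickle=True)); f["image"]=f["image"].astype(np.uint8); w=cloud(f)
    hsv=cv2.cvtColor(f["image"],cv2.COLOR_RGB2HSV)
    near=(np.hypot(w[...,0]-e[0],w[...,1]-e[1])<.09)&(w[...,2]>.12)&(w[...,2]<.45)
    tm=near&(hsv[...,1]>110)&((hsv[...,0]<14)|(hsv[...,0]>172)); P=w[tm]; t=np.percentile(P[:,2],[1,50,99]); 
    top=P[abs(P[:,2]-np.percentile(P[:,2],70))<.004]
    print(n,"tile z-eef",(t-e[2]).round(4),"top med",np.median(top[:,2])-e[2],cv2.minAreaRect((top[:,:2]*1e3).astype(np.float32)))
    A=np.c_[top[:,:2]-top[:,:2].mean(0),np.ones(len(top))]; print("  tilt",np.linalg.lstsq(A,top[:,2],rcond=None)[0].round(3))
    bm=near&(hsv[...,2]<60)&~tm; B=w[bm]; print("  black min z-eef",np.sort(B[:,2])[:10].round(4)-e[2].round(4))
    r,c=np.nonzero(near); a=f["image"][r.min():min(r.max()+15,480),c.min()-5:c.max()+5]; ims.append(cv2.resize(a[...,::-1],(400,500)))
cv2.imwrite("pics/grip5.png",np.hstack(ims))
```

```text
[ 0.60659008 -0.29979486  0.20797878]
side5 tile z-eef [0.0493 0.0614 0.2415] top med 0.06146159467402962 ((605.0292358398438, -296.693359375), (59.28227996826172, 123.71022033691406), 12.131180763244629)
  tilt [ 0.    -0.001  0.269]
  black min z-eef [0.0526 0.0553 0.0564 0.0571 0.0576 0.0582 0.0585 0.059  0.0595 0.0633]
scene5 tile z-eef [0.0509 0.0622 0.2406] top med 0.06236261868429632 ((607.7772216796875, -310.0889587402344), (62.15473556518555, 104.99699401855469), 13.62598705291748)
  tilt [-0.001  0.007  0.27 ]
  black min z-eef [0.0509 0.0529 0.0532 0.055  0.0553 0.0556 0.057  0.0572 0.058  0.0584]
```

View pics/grip5.png

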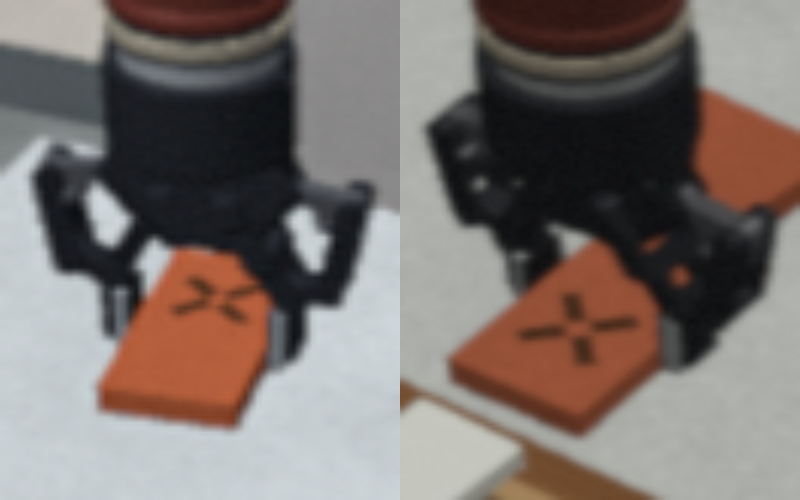

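```bash
cat > tj.py <<'E'
from geo import *
def tilejig(f,hmin,hmax,q=None):
    w=cloud(f)-S; q=np.stack([w@UP,w@Y,w@N],-1)
    hsv=cv2.cvtColor(f["image"],cv2.COLOR_RGB2HSV)
    m=(np.abs(q[...,0])<.1)&(np.abs(q[...,1])<.07)&(q[...,2]>hmin)&(q[...,2]<hmax)&(hsv[...,1]>100)&((hsv[...,0]<11)|(hsv[...,0]>172))&(hsv[...,2]>60)
    P=q[m]; t=np.median(P[:,2]); P=P[np.abs(P[:,2]-t)<.004]
    A=np.c_[P[:,:2]-P[:,:2].mean(0),np.ones(len(P))]; k=np.linalg.lstsq(A,P[:,2],rcond=None)[0]
    def edge(i,j,lo,hi,far):   # fit edge: extreme of coord i over bins of coord j
        e=[]
        for b in np.arange(lo,hi,.004):
            s=P[(P[:,j]>=b)&(P[:,j]<b+.004)]
            if len(s)>4: e.append((b+.002,s[:,i].max() if far else s[:,i].min()))
        e=np.array(e)
        if len(e)<4: return None
        p=np.polyfit(e[:,0],e[:,1],1); r=e[:,1]-np.polyval(p,e[:,0]); g=np.abs(r)<=np.median(np.abs(r))*2.5+1e-4; p=np.polyfit(e[g,0],e[g,1],1)
        return round(np.degrees(np.arctan(p[0])),2),round(p[1]*1e3,1)
    print(" n",len(P),"h %.1f"%(t*1e3),"tilt deg",np.degrees(k[:2]).round(2),"x",(np.percentile(P[:,0],[.5,99.5])*1e3).round(1),"y",(np.percentile(P[:,1],[.5,99.5])*1e3).round(1))
    print("   low end",edge(0,1,-.025,.025,0),"-Y side",edge(1,0,-.055,-.02,0),"+Y side",edge(1,0,-.055,-.02,1),"| upper half -Y",edge(1,0,.02,.055,0),"+Y",edge(1,0,.02,.055,1))
E
python3 - <<'E'
from tj import *
U=.0445
e=np.array(bot.sense()["eef_pos"])
bot.move_pose(J(.006,0,.13-U),RJ); bot.move_straight(J(.006,0,.03-U),max_speed=.15); bot.dwell(.2)
s=bot.sense(); d=np.array(s["eef_pos"])-S; print("eef jig",(d@UP).round(4),(d@Y).round(4),(d@N).round(4),s["finger_gap"],s["t"])
for n in("wrist","scene","side"):
    f=grab_frame(n); np.savez(n+"6",**f); print(n); tilejig(f,.025,.07)
    if n=="wrist": save(f,"w6.png")
E
```

```text
eef jig 0.0058 -0.0012 -0.0129 0.05863497954081582 22.975
wrist
 n 42522 h 52.0 tilt deg [-0.03 -0.17] x [-53.5  47. ] y [-30.4  28.1]
   low end (np.float64(-0.13), np.float64(-53.7)) -Y side (np.float64(0.36), np.float64(-30.6)) +Y side (np.float64(0.34), np.float64(28.6)) | upper half -Y (np.float64(-0.51), np.float64(-30.3)) +Y (np.float64(-0.43), np.float64(28.6))
scene
 n 517 h 49.6 tilt deg [0.08 0.17] x [-53.6  63.9] y [-30.4  28.6]
   low end (np.float64(0.14), np.float64(-52.9)) -Y side (np.float64(-2.82), np.float64(-31.1)) +Y side (np.float64(4.28), np.float64(29.0)) | upper half -Y (np.float64(0.75), np.float64(-29.7)) +Y (np.float64(48.93), np.float64(-61.0))
side
 n 475 h 48.2 tilt deg [-0.57 -0.32] x [-49.   68.9] y [-25.6  30.4]
   low end (np.float64(24.68), np.float64(-42.0)) -Y side (np.float64(4.96), np.float64(-21.5)) +Y side (np.float64(23.48), np.float64(29.5)) | upper half -Y (np.float64(12.95), np.float64(-19.9)) +Y (np.float64(3.72), np.float64(26.9))
```

View pics/w6.png

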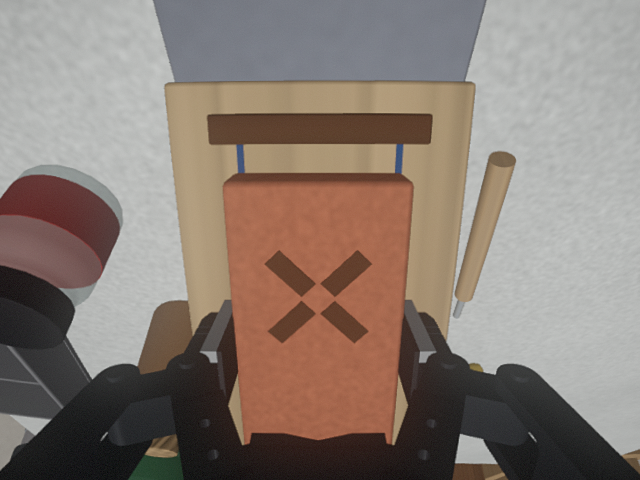

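Run:
```python
from tj import *
U=.0445; yc=.0011
def js():
    s=bot.sense(); d=np.array(s["eef_pos"])-S; w=np.array(s["wrist_force"])
    print(np.round([d@UP*1e3,d@Y*1e3,d@N*1e3+U*1e3],2),"F(up,y,n)",np.round([w@UP,w@Y,w@N],2),"gap",s["finger_gap"].__round__(4),"t",s["t"]); return d@UP,d@Y,d@N
bot.move_straight(J(.006,yc,.010-U),max_speed=.08); js()
print(bot.move_straight(J(.006,yc,-.008-U),max_speed=.012,until_force=2.5)); x,y,n=js()
print(bot.move_straight(J(-.008,yc,n),max_speed=.012,until_force=5)); js()
f=grab_frame("wrist"); tilejig(f,.0,.035); save(f,"w7.png",(150,50,490,440),1.5)
```

```text
[6.18 2.35 8.49] F(up,y,n) [-2.32 -0.17 -2.52] gap 0.0585 t 23.525
True
[5.97 1.17 0.55] F(up,y,n) [ 1.11 -0.41  5.03] gap 0.0586 t 24.3917
True
[-1.27  1.1   0.58] F(up,y,n) [1.89 0.49 3.19] gap 0.059 t 25.1083
 n 42585 h 21.0 tilt deg [0.15 0.08] x [-60.8  39.8] y [-28.4  30.2]
   low end (np.float64(-0.01), np.float64(-61.0)) -Y side (np.float64(0.42), np.float64(-28.5)) +Y side (np.float64(-0.07), np.float64(30.5)) | upper half -Y (np.float64(0.11), np.float64(-28.7)) +Y (np.float64(0.4), np.float64(30.3))
```

View pics/w7.png

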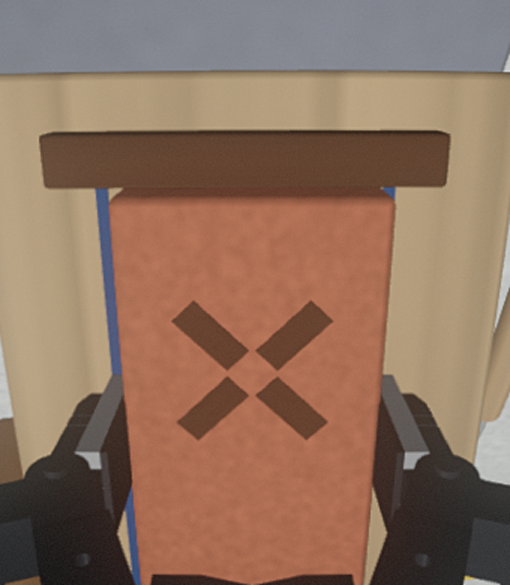

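```bash
cat > lc.py <<'E'
from tj import *
def ledge(f):
    w=cloud(f)-S; q=np.stack([w@UP,w@Y,w@N],-1); hsv=cv2.cvtColor(f["image"].astype(np.uint8),cv2.COLOR_RGB2HSV)
    m=(q[...,0]>-.08)&(q[...,0]<-.063)&(np.abs(q[...,1])<.055)&(q[...,2]>.007)&(q[...,2]<.015)&(hsv[...,2]<120)
    P=q[m]; e=[(s[:,1].min(),s[:,1].max()) for b in np.arange(-.074,-.064,.002) for s in [P[(P[:,0]>=b)&(P[:,0]<b+.002)]] if len(s)>20]
    e=np.median(e,0)*1e3; print(" ledge y",e.round(1),"centre",e.mean().round(2),"x",(np.percentile(P[:,0],[1,99])*1e3).round(1))
    m=(hsv[...,0]>100)&(hsv[...,0]<130)&(hsv[...,1]>80)&(np.abs(q[...,2])<.006)&(np.abs(q[...,0])<.07)&(np.abs(q[...,1])<.045)
    B=q[m][:,1]*1e3; print(" blue",[(len(s),np.median(s).round(2)) for s in (B[B<0],B[B>0]) if len(s)>5])
E
python3 - <<'E'
from lc import *
f=grab_frame("wrist"); print(f["cx"]); ledge(f); tilejig(f,.0,.035)
f=dict(np.load("wrist6.npz",allow_pickle=True)); print("w6"); ledge(f); tilejig(f,.025,.07)
E
```

```text
317.64459447717024
 ledge y [-45.3  44.1] centre -0.59 x [-72.9 -63.1]
 blue [(987, np.float64(-34.58)), (32, np.float64(33.7))]
 n 42611 h 21.0 tilt deg [0.15 0.1 ] x [-60.8  39.7] y [-28.4  30.2]
   low end (np.float64(-0.07), np.float64(-61.0)) -Y side (np.float64(-0.04), np.float64(-28.8)) +Y side (np.float64(0.16), np.float64(30.6)) | upper half -Y (np.float64(0.09), np.float64(-28.7)) +Y (np.float64(0.37), np.float64(30.3))
w6
 ledge y [-45.2  44. ] centre -0.56 x [-72.6 -63.1]
 blue [(157, np.float64(-34.51)), (159, np.float64(33.33))]
 n 42522 h 52.0 tilt deg [-0.03 -0.17] x [-53.5  47. ] y [-30.4  28.1]
   low end (np.float64(-0.13), np.float64(-53.7)) -Y side (np.float64(0.36), np.float64(-30.6)) +Y side (np.float64(0.34), np.float64(28.6)) | upper half -Y (np.float64(-0.51), np.float64(-30.3)) +Y (np.float64(-0.43), np.float64(28.6))
```

Run:
```python
from lc import *
s=bot.sense(); d=np.array(s["eef_pos"])-S; x,n=d@UP,d@N
bot.move_straight(J(x+.0008,-.00035,n+.0003),max_speed=.02)
print(bot.move_straight(J(x-.003,-.00035,n),max_speed=.01,until_force=4))
f=grab_frame("wrist"); tilejig(f,.0,.035)
bot.open_jaws(); s=bot.sense(); d=np.array(s["eef_pos"])-S; print(s["finger_gap"],s["t"])
bot.move_straight(J(d@UP,d@Y,d@N+.05),max_speed=.1); bot.move_straight(J(d@UP-.01,d@Y,d@N+.15),max_speed=.25)
bot.dwell(.1); f=grab_frame("wrist"); np.savez("w8",**f); ledge(f); tilejig(f,.0,.035)
for p in (J(.118,0,.25+.039*-1),J(.118,0,.128-.039),J(.190,0,.098-.039),J(.232,0,.13-.039),J(.236,0,.04-.039)):
    q=bot.ik(p,RU); print(None if q is None else np.round(q))
print(bot.sense()["t"])
```

```text
True
 n 42575 h 21.0 tilt deg [0.32 0.22] x [-60.8  39.8] y [-29.   29.6]
   low end (np.float64(-0.04), np.float64(-61.0)) -Y side (np.float64(0.13), np.float64(-29.3)) +Y side (np.float64(-0.17), np.float64(29.9)) | upper half -Y (np.float64(0.49), np.float64(-29.6)) +Y (np.float64(0.01), np.float64(29.8))
0.08546424508418973 26.1583
 ledge y [-44.8  44.4] centre -0.22 x [-72.9 -63.2]
 blue [(363, np.float64(-34.26)), (398, np.float64(33.72))]
 n 12419 h 19.5 tilt deg [0.1  0.14] x [-60.7  57.1] y [-28.4  30. ]
   low end (np.float64(0.08), np.float64(-60.9)) -Y side (np.float64(-0.17), np.float64(-28.8)) +Y side (np.float64(0.24), np.float64(30.1)) | upper half -Y (np.float64(0.12), np.float64(-28.5)) +Y (np.float64(1.52), np.float64(29.3))
[-12.   8.  90.  27.  95. -26.]
[ -7.  11.  99.  28.  82. -26.]
[  0.   9. 100.  30.  80. -20.]
[  2.   6.  97.  30.  83. -15.]
[  7.  10. 102.  31.  74. -16.]
27.5083
```

```bash
cat > st.py <<'E'
from lc import *
def handle(f):
    w=cloud(f)-S; q=np.stack([w@UP,w@Y,w@N],-1); hsv=cv2.cvtColor(f["image"].astype(np.uint8),cv2.COLOR_RGB2HSV)
    m=((hsv[...,0]<5)|(hsv[...,0]>174))&(hsv[...,1]>170)&(q[...,0]>.11)&(q[...,0]<.30)&(np.abs(q[...,1])<.03)&(q[...,2]>.02)&(q[...,2]<.2)
    P=q[m]*1e3
    if len(P)<10: print(" no handle",len(P)); return
    a=np.arctan2(P[:,0]-134,P[:,2]-28); r=np.hypot(P[:,0]-134,P[:,2]-28); print(" handle n",len(P),"ang",np.percentile(a,[2,50,98]).round(2),"r",np.percentile(r,[2,98]).round())
E
python3 - <<'E'
from st import *
D=.039; H=lambda x,z:J(x,.0,z-D)
def js():
    s=bot.sense(); d=np.array(s["eef_pos"])-S; w=np.array(s["wrist_force"])
    print(np.round([d@UP*1e3,d@Y*1e3,(d@N+D)*1e3],1),"F",np.round([w@UP,w@Y,w@N],1),"t",s["t"])
bot.gripper_close(30)
bot.move_pose(H(.06,.25),RU); bot.move_straight(H(.115,.21),max_speed=.25); bot.move_straight(H(.115,.130),max_speed=.12); js()
print(bot.move_straight(H(.190,.098),max_speed=.07,until_force=20)); js()
bot.dwell(.3)
for n in("side","scene"):
    f=grab_frame(n); np.savez(n+"9",**f); print(n); handle(f)
save(dict(np.load("side9.npz",allow_pickle=True)),"side9.png",(160,230,320,380),3.5)
E
```

```text
[114.9  -0.6 130.8] F [-0.1  0.7 -0.5] t 32.0833
False
[189.6  -0.   98.1] F [0.  0.2 0.5] t 33.4
side
 handle n 183 ang [0.99 1.05 1.11] r [ 83. 141.]
scene
 handle n 26 ang [0.33 0.95 1.06] r [ 76. 134.]
```

View pics/side9.png

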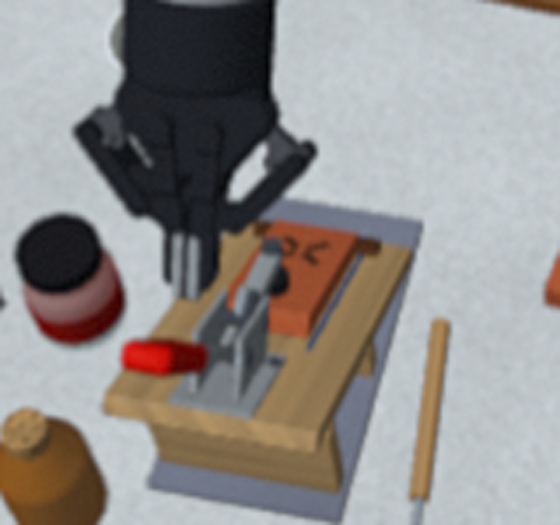

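Run:
```python
from st import *
D=.039; H=lambda x,z:J(x,.0,z-D)
def js():
    s=bot.sense(); d=np.array(s["eef_pos"])-S; w=np.array(s["wrist_force"])
    print(np.round([d@UP*1e3,d@Y*1e3,(d@N+D)*1e3],1),"F",np.round([w@UP,w@Y,w@N],1),"t",s["t"])
bot.move_straight(H(.192,.125),max_speed=.15); bot.move_straight(H(.227,.115),max_speed=.15); js()
for x,z in((.231,.085),(.236,.065),(.239,.052),(.240,.046)):
    print(bot.move_straight(H(x,z),max_speed=.05,until_force=25)); js()
bot.dwell(.2); f=grab_frame("side"); handle(f)
bot.move_straight(H(.238,.13),max_speed=.2); bot.dwell(.3); js()
for n in("side","scene"):
    f=grab_frame(n); np.savez(n+"10",**f); print(n); handle(f); tilejig(f,0.,.035)
save(dict(np.load("side10.npz",allow_pickle=True)),"side10.png",(160,230,320,380),3.5)
```

```text
[227.    0.6 114.2] F [-0.3 -0.2  0.8] t 34.525
False
[2.309e+02 2.000e-01 8.500e+01] F [-0.7  0.9  1.7] t 35.2833
False
[235.8   0.5  64.1] F [ 0.1 -0.2  0.5] t 35.8417
False
[238.9   0.6  51. ] F [ 0.1  0.5 -0.2] t 36.2583
False
[239.9   0.3  45.6] F [-0.  -0.4  0.1] t 36.5333
 handle n 272 ang [1.41 1.45 1.53] r [ 82. 140.]
[237.8   0.9 128.4] F [0.5 0.4 0.1] t 37.65
side
 handle n 349 ang [1.4  1.44 1.52] r [ 81. 140.]
 n 478 h 16.2 tilt deg [-0.16 -0.5 ] x [-59.8  60.3] y [-26.4  32.5]
   low end (np.float64(2.64), np.float64(-56.8)) -Y side (np.float64(22.67), np.float64(-5.8)) +Y side (np.float64(2.88), np.float64(33.2)) | upper half -Y (np.float64(4.96), np.float64(-28.2)) +Y (np.float64(1.11), np.float64(30.9))
scene
 handle n 194 ang [1.35 1.43 1.48] r [ 75. 132.]
 n 759 h 17.7 tilt deg [ 0.16 -0.33] x [-61.8  56.1] y [-28.8  30.3]
   low end (np.float64(-2.29), np.float64(-60.4)) -Y side (np.float64(-3.61), np.float64(-30.4)) +Y side (np.float64(1.0), np.float64(29.3)) | upper half -Y (np.float64(-0.39), np.float64(-27.8)) +Y (np.float64(-5.74), np.float64(32.4))
```

View pics/side10.png

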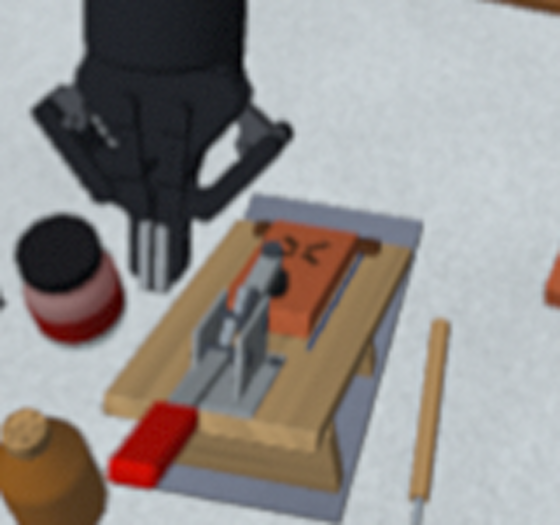

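Run:
```python
from plant import bot, order
print(order.close_job(), bot.sense()["t"])
```

```text
the job is handed in; nothing more can be done
the job is handed in; nothing more can be done
```

The terracotta tile lies flat on the jig, about 1 mm off centre between the blue lines and snug against the ledge; the clamp handle is past its dead point at its stop, and the job was handed in at about 38 s.

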